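# Park the disinfectant bottle for the drive

## Task

Get the ambulance worktop ready to drive: push the tall amber bottle along the worktop, standing on its foot all the way (never gripped, lifted or toppled), into the orange pocket until it stands against the pocket's back. Then push the steel bar with the black tab across the pocket's mouth as far as it goes. Leave the green bottle and everything else on the worktop where it is.

Things in the scene. Friction and masses are not known exactly. Their poses are not given: they have to be found in the camera images.
- amber_bottle: Amber bottle, white cap, pale label, to be parked; starts standing on the robot's left, nearer or farther than the green one. Body 52 mm diameter to 90 mm height, shoulder in to a 26 mm neck at 118 mm, cap 31 mm wide from 160 to 190 mm (top). About 0.26 kg, centre of mass about 65 mm up. Origin: centre of underside, z up. Pushed higher than about 35 mm it may tip instead of sliding.
- green_bottle: Green bottle with white cap, same shape and size as the amber one (52 mm diameter, 190 mm high), loose; leave alone. Origin: centre of underside, z up.
- pocket: Orange U-shaped pocket fixed to the worktop, no floor (white patch painted inside), open to its -x (about world +y, the robot's left). Origin: on the worktop where the bottle's axis stands when it touches the back wall, midway between the sides. Inside 84 mm wide (y -42 to 42); walls 8 mm thick, 60 mm high; back wall's inner face at x = 26 mm.
- pocket_mouth (a point): Middle of the pocket's mouth, on the worktop, between the front ends of the side walls: 40 mm in front of the pocket's origin (pocket x = -40 mm), same axes. On the pocket's +y side (away from the robot) a low fixed orange shelf (pocket x -62 to -32, y 50 to 162 mm, 26 mm high) lies under the open bar.
- bar (a joint): Steel bar, 118 mm long, 9 mm thick, at 28 to 46 mm height; slides towards the pocket's -y across the mouth, its middle 47 mm in front of the pocket's origin. Value in m: 0 = fully open (bar beside the mouth on its +y side), 0.095 = fully across, at its stop. Starts at 0 to 0.015, stays where left; friction about 1.5 N.
- bar_tab (a point): Middle of the top of the black tab on the bar's +y end, 79 mm above the worktop. Tab: 12 mm along the pocket's x, 14 mm along its y, from 31 to 79 mm height. At bar value 0 it stands at pocket x = -47, y = 161 mm; at 0.095 at y = 66 mm. Push it towards the pocket's -y.
- pill_jar: White jar with blue lid, 52 mm in diameter, 75 mm high, loose; leave alone. Origin: centre of underside.
- tape_roll: Roll of paper tape lying flat, 72 mm in diameter, 30 mm high, loose; leave alone. Origin: centre of underside.
- steel_bowl: Steel bowl, 110 mm in diameter, 45 mm high, loose; leave alone. Origin: centre of underside.
- spray_can: Blue can, 48 mm in diameter, 140 mm high, loose; leave alone. Origin: centre of underside.
- pen_torch: Pen torch lying on the worktop, about 135 mm long, 18 mm thick, loose; leave alone. Origin: on the worktop under its middle.
There are look-alikes about, which are no part of the job. What is shaped like the amber_bottle but purple is not meant.

How it is judged:
On the way, in this order (a step that is already met when the one before it is completed fails the run):
1. the amber bottle stands upright against the pocket's back, the bar still open (x of amber_bottle in the frame of pocket between -0.012 and 0.006 m and y of amber_bottle in the frame of pocket between -0.02 and 0.02 m and angle between amber_bottle's own z axis and vertical below 0.08 rad and height (world z) of amber_bottle below 0.006 m and value of joint bar below 0.04 m), for 0.2 s.
2. the bar is pushed fully across with the bottle behind it (x of amber_bottle in the frame of pocket between -0.012 and 0.006 m and y of amber_bottle in the frame of pocket between -0.02 and 0.02 m and angle between amber_bottle's own z axis and vertical below 0.08 rad and height (world z) of amber_bottle below 0.006 m and value of joint bar above 0.087 m), for 0.2 s.
At the end, for the whole second after the job is handed in: The amber bottle stands upright in the pocket, its axis within 12 mm of its place against the back wall and between the side walls, at rest; the bar is within 8 mm of its fully-across stop (joint above 0.087) (all of step 2 and linear speed of amber_bottle below 0.02 m/s); the robot touches nothing.
It fails at once if the amber bottle is toppled (angle between amber_bottle's own z axis and vertical above 0.35 rad).
It fails at once if the amber bottle is gripped or pressed hard by the fingers (contact force between the fingers and amber_bottle above 30 N).
It fails at once if the amber bottle is lifted off the worktop (height (world z) of amber_bottle above 0.012 m).
It fails at once if the green bottle is moved more than 20 mm or tipped (distance of green_bottle from where it was at the start of the episode above 0.02 m or angle between green_bottle's own z axis and vertical above 0.35 rad).
It fails at once if another loose thing on the worktop is moved more than 20 mm or tipped (distance of any of pill_jar, tape_roll, steel_bowl, spray_can, pen_torch from where it was at the start of the episode above 0.02 m or angle between any of pill_jar, tape_roll, steel_bowl, spray_can's own z axis and vertical above 0.35 rad).
It also fails if it takes over 64 s, if anything falls off the work surface, if the arm or the gripper's body presses on something with over 40 N, if the wrist force passes 120 N, or if a joint passes its speed limit or range.

## Robot

A 6-joint arm with a two-finger parallel gripper is mounted at the origin on the work surface. World frame = base frame: x ahead of the robot, y to its left, z up, the work surface at z = 0. Lengths are in m, angles in rad, forces in N, time in s.
With the tool pointing down it reaches from about 0.25 to 0.775 m from the base axis. Payload 4 kg.
Tool frame: the origin (TCP) lies midway between the tips of the shut fingers; the grasp point (between the pads) lies grip_point_offset behind it (grip_point_offset is the distance from the TCP to the grasp point, in m); z points along the fingers, y is the line along which they close (so a half turn about z gives the same grasp; the last joint's range is limited). The gripper opens to 94 mm and grips with 3 to 60 N. Pads are 16 mm wide; open, the fingers measure 119 mm over their backs; the gripper's body (75 mm by 177 mm) begins 78 mm behind the grasp point.
Start: joints at [1.102, 0.087, 1.371, -0, 1.684, -0.103], TCP at [0.197, 0.514, 0.206] pointing down, gripper open.
Joint ranges: [-3.1, 3.1], [-0.76, 2.03], [0.27, 2.55], [-1.08, 4.22], [0.17, 2.65], [-2.57, 2.57]. Speed limits (rad/s): [2.79, 2.79, 3.14, 3.14, 3.14, 3.14].

## Interface

Orientations are given as [roll, pitch, yaw] about the fixed x, y, z axes, in that order (R = Rz(yaw) Ry(pitch) Rx(roll)).
In Python, from bench import * gives the robot as it stands. The module is installed in compiled form; this text tells all that it offers.
- The arm moves only by the tool apply_moves, never from a script. Its argument "commands" is a list of rows, each a list of 7 numbers: the turn, a rotation vector about the world's x, y, z in rad, then the shift along the world's x, y, z in m, then the opening in per cent of the stroke, from 0 (shut) to 100 (fully open). In form: [[ax, ay, az, x, y, z, jaw], ...]. A call has exactly 5 rows; each row is the pose to reach, as a shift and turn from the pose commanded when the call began; what a row does not reach only later rows make up. A row lasts 1/10 s, in which the tool goes at most 50 mm and 8.59 degrees, less where a joint would pass 70% of its speed; a pose out of reach is approached as far as the arm can. A call with a gripper value outside its range is refused whole. The fingers move at their own pace and stop on an object; the grip force is fixed at half the most. Time passes only in rows, so rows that repeat a pose let the fingers close, or fill a call up. It gives the time, the measured TCP pose, the force, the opening and the grip force at its end, in the units of the state.
- get_obs(): the state, without advancing time (a new reading comes with each control period).
- snapshot(name): name is "scene" or "top" or "wrist"; returns a dict with "pixels" (384x512x3 uint8, red, green, blue), "vertical_fov" (degrees; the focal length in pixels is half the picture's height over the tangent of half this angle, whatever the lens; pixels are square), "cx", "cy" (the principal point, pixels), "k1" (the pictures are not rectified: a ray, as slopes to the right and down, at radius r is drawn at 1 + k1 r^2 times it, then the intrinsics apply), "rvec" (rotation vector, rad) and "tvec" (3), from world to camera coordinates, as OpenCV has them. Camera axes: x right, y down, z forward; pixel columns grow to the right and rows downward; lengths in m; the calibration is good to about 2 mm. A picture is of the moment at which its call begins. There is no depth.
- close_job(): hands the job in; it is judged then, once.
Trained networks look in the newest picture that a camera, given by its name, has taken for a name from the list of things; names that differ only in an ending like _2 or _b are one class to them, and where a whole thing is asked for, a point or a joint stands for the part that bears it (a point fixed in the world has none). Each returns a list of dicts, best first, with "score" (0 to 1); they miss things now and then, are a little off and sometimes report something else, mostly with a low value. They report only what shows in the picture. A call takes as long as a camera call. They do not tell look-alikes from the thing itself.
- masks_of(camera, query): "mask" (384x512 bool, what is visible of it) and "extent" ([left, top, right, bottom] in pixels, round what is visible of it).
- place_of(camera, query): "pixel" ([column, row] in pixels: a listed point, or the origin of a listed thing).
The state is a dict: "time": time; "joint_positions": joint angles; "qvel": joint speeds; "joint_torque": joint torques, N m; "tool_pos": TCP position; "ee_rot": TCP orientation; "wrist_force": force on the tool from outside, world axes, zero at the start; "wrist_torque": the same for the moment, N m; "width": finger opening in m; "finger_force": force on a finger pad.
Only numpy, scipy, OpenCV 4.12 (cv2) and the standard library are available. Lean on these libraries where they do the work, as an engineer would, in place of code of your own. Each camera call takes 0.05 s, during which the arm holds its last target. There are 200 camera calls.

## Working session

There is one attempt and no reset: what is moved stays moved. The work goes in short steps, Python scripts to look and compute and a tool call to move; the robot and the scene stay as the last step left them, time stands still between calls to the robot, and variables do not carry over. Pictures are saved under pics/ and viewed, at most 10 in all, crops included, and the job is handed in when it is done.

Besides the shell and the picture viewer there is one more tool, called after "Request:" as a command line: name --pt "numbers of a row" for each row, then --argument value for the rest. apply_moves: Moves the arm, as the interface text tells. Its arguments: {"type":"object","properties":{"commands":{"type":"array"}},"required":["commands"]}

```bash
mkdir -p pics; cat > h.py <<'E'
from bench import *
import numpy as np, cv2
def cam(n):
    s=snapshot(n); 
    h=s["pixels"].shape[0]; f=h/2/np.tan(np.radians(s["vertical_fov"])/2)
    s["f"]=f; s["R"]=cv2.Rodrigues(np.array(s["rvec"],float))[0]; s["t"]=np.array(s["tvec"],float); return s
def ray(s,p):
    d=np.array([(p[0]-s["cx"])/s["f"],(p[1]-s["cy"])/s["f"]]); u=d.copy()
    for _ in range(30): u=d/(1+s["k1"]*(u@u))
    return -s["R"].T@s["t"], s["R"].T@np.array([u[0],u[1],1])
def onz(s,p,z=0):
    o,d=ray(s,p); return o+d*(z-o[2])/d[2]
def proj(s,P):
    c=s["R"]@np.array(P,float)+s["t"]; u=c[:2]/c[2]; u=u*(1+s["k1"]*(u@u)); return u*s["f"]+[s["cx"],s["cy"]]
def save(s,n): cv2.imwrite(f"pics/{n}.png",cv2.cvtColor(s["pixels"],cv2.COLOR_RGB2BGR))
E
python3 - <<'E'
from h import *
np.set_printoptions(precision=3,suppress=True)
o=get_obs(); print(o["time"],o["tool_pos"],o["ee_rot"],o["width"])
for c in("scene","top"):
    s=cam(c); save(s,c+"0"); print(c,-s["R"].T@s["t"])
    for q in ["amber_bottle","green_bottle","pocket","pocket_mouth","bar_tab","pill_jar","tape_roll","steel_bowl","spray_can","pen_torch"]:
        for r in place_of(c,q)[:3]: print(q,round(r["score"],2),np.round(r["pixel"]),onz(s,r["pixel"],0.079 if q=="bar_tab" else 0)[:2])
E
```

```text
0.0 [0.196 0.513 0.204] [-3.139 -0.     2.776] 0.09396531101336099
scene [ 1.013 -0.355  1.081]
amber_bottle 0.95 [348. 158.] [0.734 0.335]
amber_bottle 0.82 [367. 138.] [0.728 0.449]
amber_bottle 0.8 [297. 109.] [0.47  0.367]
green_bottle 0.94 [276. 123.] [0.461 0.267]
pocket 0.97 [211. 198.] [ 0.524 -0.093]
pocket_mouth 0.74 [219. 196.] [ 0.535 -0.07 ]
bar_tab 0.45 [253. 210.] [ 0.673 -0.052]
pill_jar 0.54 [197. 270.] [ 0.671 -0.276]
tape_roll 0.63 [333. 185.] [0.765 0.22 ]
steel_bowl 0.78 [153. 290.] [ 0.626 -0.405]
spray_can 0.8 [184. 301.] [ 0.712 -0.362]
pen_torch 0.54 [163. 216.] [ 0.464 -0.242]
top [ 0.375 -0.009  1.376]
amber_bottle 0.96 [172. 188.] [0.633 0.275]
amber_bottle 0.95 [151. 245.] [0.466 0.336]
amber_bottle 0.85 [145. 155.] [0.74  0.357]
pocket 0.6 [296. 217.] [ 0.534 -0.095]
pocket_mouth 0.74 [280. 216.] [ 0.536 -0.048]
bar_tab 0.42 [279. 160.] [ 0.688 -0.049]
bar_tab 0.4 [170. 189.] [0.615 0.263]
pill_jar 0.74 [355. 171.] [ 0.666 -0.276]
pill_jar 0.52 [177. 244.] [0.466 0.259]
tape_roll 0.69 [189. 142.] [0.775 0.223]
steel_bowl 0.87 [395. 184.] [ 0.621 -0.391]
spray_can 0.83 [385. 154.] [ 0.716 -0.368]
pen_torch 0.52 [349. 240.] [ 0.462 -0.245]
```

```bash
cd pics; python3 -c "
import cv2,numpy as np
cv2.imwrite('both.png',cv2.resize(np.vstack([cv2.imread('scene0.png'),cv2.imread('top0.png')]),(400,600)))"
```

```text
(no output)
```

View pics/scene0.png

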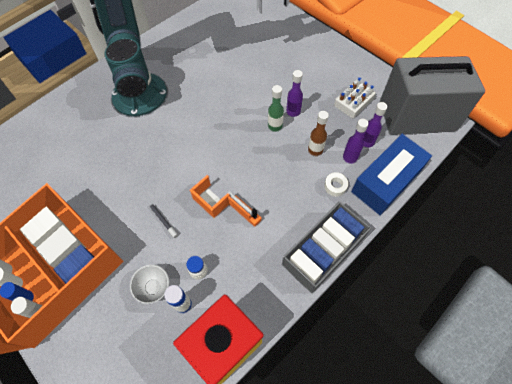

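View pics/top0.png

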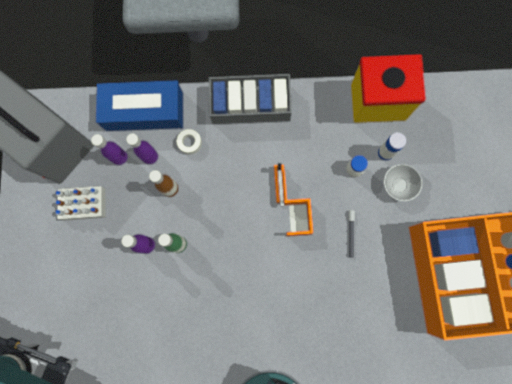

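Both pictures show the amber bottle (scene ≈(317,150), top ≈(170,187)) with purple look-alikes on both sides of it. The green bottle is at top (172,243). The pocket, at top (300,217), opens to the left, with the bar and tab above it at (279,165). Next I fit silhouettes to get exact poses.

```bash
cat > fit.py <<'E'
from h import *
from scipy.optimize import minimize
np.set_printoptions(precision=4,suppress=True)
def hull(s,pts,img):
    c=np.array([proj(s,p) for p in pts]); cv2.fillConvexPoly(img,cv2.convexHull(np.round(c*16).astype(np.int32)),255,shift=4,lineType=cv2.LINE_AA)
def cyl(x,y,r0,z0,r1,z1): 
    a=np.linspace(0,2*np.pi,24,endpoint=False)
    return [(x+r*np.cos(t),y+r*np.sin(t),z) for r,z in((r0,z0),(r1,z1)) for t in a]
def bottle(s,p,img):
    for c in((.026,0,.026,.09),(.026,.09,.013,.118),(.013,.118,.013,.16),(.0155,.16,.0155,.19)): hull(s,cyl(p[0],p[1],*c),img)
def box(p,x0,x1,y0,y1,z0,z1):
    c,n=np.cos(p[2]),np.sin(p[2])
    return [(p[0]+c*x-n*y,p[1]+n*x+c*y,z) for x in(x0,x1) for y in(y0,y1) for z in(z0,z1)]
def pocket(s,p,img):
    for b in((-.04,.034,.042,.05,0,.06),(-.04,.034,-.05,-.042,0,.06),(.026,.034,-.05,.05,0,.06),(-.062,-.032,.05,.162,0,.026)): hull(s,box(p,*b),img)
def fit(ss,ms,draw,p0,step):
    def cost(p):
        t=0
        for s,m in zip(ss,ms):
            img=np.zeros((384,512),np.uint8); draw(s,p,img)
            t+=np.abs(cv2.GaussianBlur(img,(0,0),1.2)/255.-cv2.GaussianBlur(m.astype(np.float32),(0,0),1.2)).sum()
        return t
    p0=np.array(p0,float); S=np.vstack([p0]+[p0+np.eye(len(p0))[i]*step[i] for i in range(len(p0))])
    r=minimize(cost,p0,method="Nelder-Mead",options=dict(initial_simplex=S,xatol=1e-4,fatol=.05)); return r.x,r.fun
def bestmask(s,c,q,p):
    px=proj(s,[p[0],p[1],.06]); best=None
    for m in masks_of(c,q):
        k=m["mask"]; 
        if k.any():
            d=np.hypot(*(np.array([np.nonzero(k)[1].mean(),np.nonzero(k)[0].mean()])-px))
            if best is None or d<best[0]: best=(d,k,m["score"])
    return best
E
python3 - <<'E'
from fit import *
ss=[cam("scene"),cam("top")]; cs=["scene","top"]
for q,nm,p in(("amber_bottle","amber",(.633,.275)),("green_bottle","green",(.462,.268)),("amber_bottle","P1",(.468,.345)),("amber_bottle","P2",(.738,.345)),("amber_bottle","P3",(.76,.43))):
    b=[bestmask(s,c,q,p) for s,c in zip(ss,cs)]
    use=[i for i in(0,1) if b[i] and b[i][0]<25]
    print(nm,[x and (round(x[0]),x[1].sum(),round(x[2],2)) for x in b],use)
    if use:
        r=fit([ss[i] for i in use],[b[i][1] for i in use],bottle,p,(.02,.02)); print(r)
ms=[];p0=(.53,-.093,-1.57)
for s in ss:
    hsv=cv2.cvtColor(s["pixels"],cv2.COLOR_RGB2HSV); m=(hsv[...,0]<20)&(hsv[...,1]>140)&(hsv[...,2]>80)
    near=np.zeros((384,512),np.uint8); hull(s,box(p0,-.09,.06,-.08,.2,0,.06),near); ms.append(m&(near>0))
r=fit(ss,ms,pocket,p0,(.01,.01,.1)); print("pocket",r,[m.sum() for m in ms]); p=r[0]
for s,n in zip(ss,cs):
    im=cv2.cvtColor(s["pixels"],cv2.COLOR_RGB2BGR).copy(); 
    c=np.array([proj(s,q) for q in box(p,-.1,.05,-.06,.2,0,.06)]); a=c.min(0).astype(int);e=c.max(0).astype(int)
    cr=cv2.resize(im[a[1]:e[1],a[0]:e[0]],None,fx=6,fy=6,interpolation=cv2.INTER_CUBIC)
    for y in(.161,.151,.141): 
        w=box(p,-.047,-.047,y,y,.079,.079)[0]; u=(proj(s,w)-a+.5)*6; cv2.circle(cr,tuple(int(v) for v in u),3,(0,255,0),1)
    d=np.zeros((384,512),np.uint8); pocket(s,p,d); cn=cv2.findContours(d,0,2)[0]
    for k in cn: cv2.polylines(cr,[((k-a+.5)*6).astype(np.int32)],True,(255,0,255),1)
    cr=cr[:600,:800]; cv2.imwrite(f"pics/crop_{n}.png",cr)
E
```

```text
amber [(6, np.int64(556), 0.71), (3, np.int64(474), 0.85)] [0, 1]
(array([0.6324, 0.2799]), np.float64(172.73503301759763))
green [(2, np.int64(560), 0.81), (4, np.int64(399), 0.74)] [0, 1]
(array([0.4662, 0.2552]), np.float64(167.33967773371037))
P1 [(6, np.int64(527), 0.9), (4, np.int64(530), 0.55)] [0, 1]
(array([0.4661, 0.3498]), np.float64(138.07156182002342))
P2 [(5, np.int64(628), 0.67), (1, np.int64(514), 0.66)] [0, 1]
(array([0.735 , 0.3429]), np.float64(153.93089186415398))
P3 [(10, np.int64(544), 0.61), (8, np.int64(581), 0.94)] [0, 1]
(array([0.7374, 0.4396]), np.float64(215.7548599823346))
pocket (array([ 0.5285, -0.0991, -1.5499]), np.float64(845.8814476986286)) [np.int64(809), np.int64(526)]
```

View pics/crop_top.png

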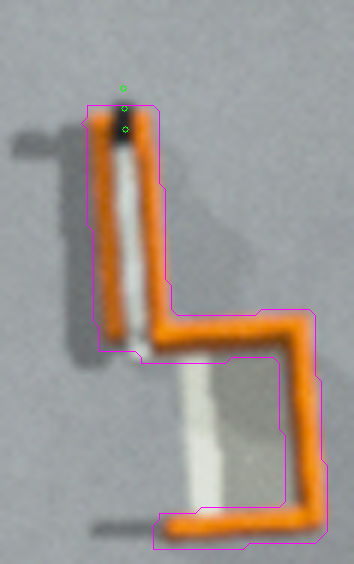

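View pics/crop_scene.png

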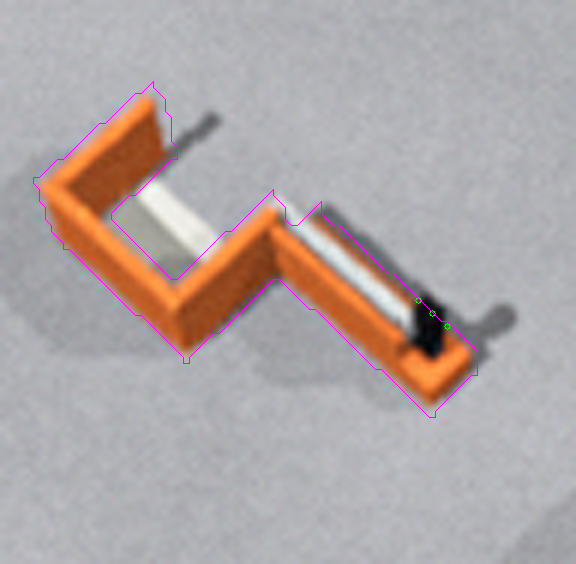

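The crops show the fit about a pixel off, because the bar hides part of the shelf. I'll refit with the bar and tab in the model, with supersampling.

```bash
cat > fit2.py <<'E'
from fit import *
K=4
def hull(s,pts,img,v):
    c=np.array([proj(s,p) for p in pts]); c=(c+.5)*K-.5
    cv2.fillConvexPoly(img,cv2.convexHull(np.round(c).astype(np.int32)),v)
def render(s,p):
    img=np.zeros((384*K,512*K),np.uint8); t=.161-p[3]
    hull(s,box(p,-.062,-.032,.05,.162,0,.026),img,1)
    hull(s,box(p,-.0515,-.0425,t+.007-.118,t+.007,.028,.046),img,3)
    hull(s,box(p,-.053,-.041,t-.007,t+.007,.031,.079),img,2)
    for b in((-.04,.034,-.05,-.042,0,.06),(-.04,.034,.042,.05,0,.06),(.026,.034,-.05,.05,0,.06)): hull(s,box(p,*b),img,1)
    return [cv2.resize((img==i).astype(np.float32),(512,384),interpolation=cv2.INTER_AREA) for i in(1,2)]
def pocketfit(ss,p0):
    ms=[]
    for s in ss:
        hsv=cv2.cvtColor(s["pixels"],cv2.COLOR_RGB2HSV)
        n=np.zeros((384*K,512*K),np.uint8); hull(s,box(p0,-.09,.06,-.08,.2,0,.06),n,1); n=cv2.resize(n,(512,384),interpolation=cv2.INTER_NEAREST)>0
        ms.append(((hsv[...,0]<20)&(hsv[...,1]>130)&(hsv[...,2]>70)&n, (hsv[...,2]<60)&n&(hsv[...,1]<150)))
    B=lambda a:cv2.GaussianBlur(a.astype(np.float32),(0,0),1)
    def cost(p): return sum(np.abs(B(a)-B(b)).sum() for s,m in zip(ss,ms) for a,b in zip(render(s,p),m))
    S=np.vstack([p0]+[np.array(p0)+np.eye(4)[i]*d for i,d in enumerate((.008,.008,.06,.01))])
    r=minimize(cost,p0,method="Nelder-Mead",options=dict(initial_simplex=S,xatol=1e-4,fatol=.05)); return r.x,r.fun
E
python3 - <<'E'
from fit2 import *
ss=[cam("scene"),cam("top")]
for a in(ss,ss[:1],ss[1:]): print(pocketfit(a,(.5285,-.0991,-1.55,.008)))
E
```

```text
(array([ 0.5299, -0.1008, -1.5311,  0.0166]), np.float64(348.0171203613281))
(array([ 0.5287, -0.0995, -1.5272,  0.0163]), np.float64(141.5963134765625))
(array([ 0.53  , -0.1   , -1.5483,  0.015 ]), np.float64(176.26406860351562))
```

```bash
cat > plan.py <<'E'
import numpy as np
from scipy.spatial.transform import Rotation as R
def target(a,th):  # push dir angle a (deg, + toward +x from -y), lean th deg
    a=np.radians(a); d=np.array([np.sin(a),-np.cos(a),0]); t=np.radians(th)
    z=np.sin(t)*d+np.array([0,0,-np.cos(t)]); y=np.array([np.cos(a),np.sin(a),0]); return R.from_matrix(np.c_[np.cross(y,z),y,z])
E
python3 - <<'E'
from plan import *
from bench import get_obs
np.set_printoptions(precision=3,suppress=True)
r0=R.from_euler("xyz",get_obs()["ee_rot"]); rt=target(12,30)
a=(rt*r0.inv()).as_rotvec(); b=(rt*R.from_rotvec([0,0,np.pi]*1) if 0 else target(12,30)*R.from_euler("z",np.pi))
b=(b*r0.inv()).as_rotvec()
print(a,np.degrees(np.linalg.norm(a)),b,np.degrees(np.linalg.norm(b)))
E
```

```text
[-0.415 -0.354 -0.972] 63.85772631389627 [-0.414  0.484  2.088] 125.07059595561668
```

Request:
apply_moves --pt "-0.042 -0.035 -0.097 0.02 -0.01 0.035 34" --pt "-0.083 -0.071 -0.194 0.065 -0.03 0.05 34" --pt "-0.125 -0.106 -0.292 0.11 -0.05 0.05 34" --pt "-0.166 -0.142 -0.389 0.155 -0.07 0.05 34" --pt "-0.207 -0.177 -0.486 0.2 -0.09 0.05 34"

```text
time: 2.3
tool_pos: [0.3983, 0.4229, 0.2561]
ee_rot: [-3.074, 0.263, 2.292]
wrist_force: [-1.2, 0.4, -0.6]
width: 0.0575
finger_force: 0.0
```

Request:
apply_moves --pt "-0.042 -0.035 -0.097 0.045 -0.02 0 34" --pt "-0.083 -0.071 -0.194 0.09 -0.04 0 34" --pt "-0.125 -0.106 -0.292 0.135 -0.055 0 34" --pt "-0.166 -0.142 -0.389 0.18 -0.075 0 34" --pt "-0.207 -0.177 -0.486 0.225 -0.09 0 34"

```text
time: 2.8
tool_pos: [0.6233, 0.3326, 0.2559]
ee_rot: [3.139, 0.524, 1.775]
wrist_force: [0.5, 1.3, 1.9]
width: 0.032
finger_force: 0.0
```

Request:
apply_moves --pt "0 0 0 0 0 0 34" --pt "0 0 0 0 0 0 34" --pt "0 0 0 0 0 0 34" --pt "0 0 0 0 0 0 34" --pt "0 0 0 0 0 0 34"

```text
time: 3.3
tool_pos: [0.6206, 0.3344, 0.2583]
ee_rot: [3.137, 0.521, 1.78]
wrist_force: [0.7, 0.2, 0.9]
width: 0.0322
finger_force: 0.0
```

```bash
python3 - <<'E'
from plan import *
from h import *
np.set_printoptions(precision=3,suppress=True)
o=get_obs(); rt=target(12,30); print(o["time"],o["tool_pos"],o["joint_positions"],o["width"],(rt*R.from_euler("xyz",o["ee_rot"]).inv()).as_rotvec())
s=cam("wrist"); save(s,"w1"); a=s["pixels"]; s=cam("scene"); b=s["pixels"]
cv2.imwrite("pics/ws.png",cv2.cvtColor(np.hstack([cv2.resize(a,(400,300)),b[40:238,180:444].repeat(1,0)[:,:].copy() if 0 else cv2.resize(b[40:240,180:447],(400,300))]),cv2.COLOR_RGB2BGR))
E
```

```text
3.3 [0.621 0.334 0.258] [ 0.64   0.621  0.664 -0.53   2.027  0.233] 0.0321890672310718 [-0.003  0.003 -0.002]
```

View pics/ws.png

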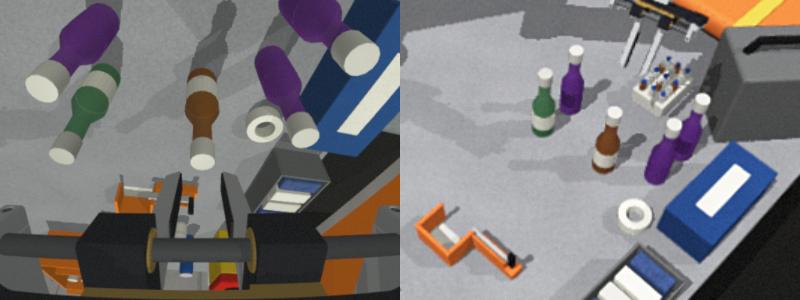

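The wrist view shows the amber bottle centred ahead of the fingers (200,120), with purple bottles clear on both sides. I'll check the wrist camera's position before descending.

```bash
python3 - <<'E'
from fit import *
s=cam("wrist"); print(-s["R"].T@s["t"]); ss=[s,cam("scene"),cam("top")]
for nm,p in(("amber",(.632,.28)),("P2",(.735,.343)),("P3",(.737,.44)),("P1",(.466,.35))):
    b=[bestmask(s,c,"amber_bottle",p) for s,c in zip(ss,("wrist","scene","top"))]
    u=[i for i in range(3) if b[i] and b[i][0]<30]; print(nm,u,fit([ss[i] for i in u],[b[i][1] for i in u],bottle,p,(.01,.01)))
E
```

```text
[0.5869 0.491  0.372 ]
amber [0, 1, 2] (array([0.633 , 0.2801]), np.float64(437.1153032612267))
P2 [0, 1] (array([0.7358, 0.3425]), np.float64(423.04769394862154))
P3 [1, 2] (array([0.7357, 0.4369]), np.float64(263.4749129211235))
P1 [0, 1, 2] (array([0.4659, 0.3504]), np.float64(623.2684367825302))
```

Request:
apply_moves --pt "0 0 0 0 0 -0.04 34" --pt "0 0 0 0 0 -0.08 34" --pt "0 0 0 0 0 -0.12 34" --pt "0 0 0 0 0 -0.15 34" --pt "0 0 0 0 0 -0.17 34"

```text
time: 4.65
tool_pos: [0.6205, 0.3328, 0.0818]
ee_rot: [-3.136, 0.525, 1.783]
wrist_force: [-0.2, -0.2, -0.4]
width: 0.0321
finger_force: 0.0
```

Request:
apply_moves --pt "0 0 0 0 0 -0.02 34" --pt "0 0 0 0 0 -0.04 34" --pt "0 0 0 0 0 -0.055 34" --pt "0 0 0 0 0 -0.065 34" --pt "0 0 0 0 0 -0.07 34"

```text
time: 5.15
tool_pos: [0.6215, 0.3335, 0.0144]
ee_rot: [-3.141, 0.523, 1.781]
wrist_force: [0.2, -0.0, 0.6]
width: 0.0321
finger_force: 0.0
```

```bash
cat > path.py <<'E'
import numpy as np
from scipy.interpolate import PchipInterpolator as P
W=np.array([[.628,.3065,12],[.633,.280,12],[.636,.24,10],[.630,.20,0],[.612,.15,-12],[.58,.09,-18],[.545,.04,-13],[.5235,0.0,-3],[.5231,-.03,2],[.524,-.06,2],[.5256,-.094,2]])
L=np.r_[0,np.cumsum(np.hypot(*np.diff(W[:,:2],axis=0).T))]; f=P(L,W)
def tip(s,r=.0275):
    x,y,a=f(s); q=np.radians(a); return np.array([x-r*np.sin(q),y+r*np.cos(q),q])
def calls(s0,ds,n,c0):
    c=np.array(c0,float); s=s0
    for k in range(n):
        b=c.copy(); rows=[]
        for i in range(5):
            s=min(s+ds,L[-1]); rows.append(np.round(tip(s)-b,3))
        c=b+rows[-1]; print(f"s={s:.3f} B={np.round(f(s),3)}",[[0,0,float(r[2]),float(r[0]),float(r[1]),0] for r in rows])
    print("end",c,L[-1])
E
python3 - <<'E'
from path import *
calls(0,.007,6,(.6215,.3335,np.radians(12)))
E
```

```text
s=0.035 B=[ 0.634  0.272 11.898] [[0, 0, 0.0, 0.002, -0.007, 0], [0, 0, 0.0, 0.004, -0.014, 0], [0, 0, 0.0, 0.005, -0.021, 0], [0, 0, -0.0, 0.006, -0.028, 0], [0, 0, -0.002, 0.007, -0.035, 0]]
s=0.070 B=[0.636 0.237 9.689] [[0, 0, -0.004, 0.001, -0.007, 0], [0, 0, -0.01, 0.001, -0.013, 0], [0, 0, -0.018, 0.002, -0.02, 0], [0, 0, -0.027, 0.003, -0.027, 0], [0, 0, -0.038, 0.003, -0.034, 0]]
s=0.105 B=[0.631 0.202 0.625] [[0, 0, -0.022, -0.0, -0.007, 0], [0, 0, -0.052, -0.0, -0.014, 0], [0, 0, -0.088, -0.0, -0.021, 0], [0, 0, -0.124, -0.001, -0.028, 0], [0, 0, -0.159, -0.001, -0.035, 0]]
s=0.140 B=[ 0.62   0.169 -8.131] [[0, 0, -0.029, -0.001, -0.006, 0], [0, 0, -0.06, -0.002, -0.013, 0], [0, 0, -0.092, -0.003, -0.02, 0], [0, 0, -0.123, -0.005, -0.026, 0], [0, 0, -0.152, -0.007, -0.033, 0]]
s=0.175 B=[  0.606   0.137 -13.841] [[0, 0, -0.027, -0.001, -0.007, 0], [0, 0, -0.05, -0.004, -0.013, 0], [0, 0, -0.069, -0.006, -0.02, 0], [0, 0, -0.084, -0.008, -0.026, 0], [0, 0, -0.1, -0.011, -0.033, 0]]
s=0.210 B=[  0.59    0.106 -17.372] [[0, 0, -0.015, -0.003, -0.006, 0], [0, 0, -0.029, -0.005, -0.013, 0], [0, 0, -0.042, -0.008, -0.019, 0], [0, 0, -0.053, -0.011, -0.025, 0], [0, 0, -0.062, -0.015, -0.031, 0]]
end [ 0.5975      0.1325     -0.30356049] 0.42916730386378504
```

Request:
apply_moves --pt "0 0 0 0.002 -0.007 0 34" --pt "0 0 0 0.004 -0.014 0 34" --pt "0 0 0 0.005 -0.021 0 34" --pt "0 0 0 0.006 -0.028 0 34" --pt "0 0 -0.002 0.007 -0.035 0 34"

```text
time: 5.65
tool_pos: [0.6293, 0.2987, 0.0166]
ee_rot: [3.139, 0.521, 1.777]
wrist_force: [-0.2, 2.5, 1.2]
width: 0.0321
finger_force: 1.0
```

Request:
apply_moves --pt "0 0 -0.004 0.001 -0.007 0 34" --pt "0 0 -0.01 0.001 -0.013 0 34" --pt "0 0 -0.018 0.002 -0.02 0 34" --pt "0 0 -0.027 0.003 -0.027 0 34" --pt "0 0 -0.038 0.003 -0.034 0 34"

```text
time: 6.15
tool_pos: [0.6322, 0.2644, 0.016]
ee_rot: [3.14, 0.523, 1.739]
wrist_force: [0.4, 3.6, 3.3]
width: 0.0321
finger_force: 1.9
```

```bash
cat > chk.py <<'E'
from fit import *
import sys
def amber(p,cs=("scene","top")):
    ss=[cam(c) for c in cs]; b=[bestmask(s,c,"amber_bottle",p) for s,c in zip(ss,cs)]
    for i,s in enumerate(ss):
        u=b[i]
        if u and u[0]<30: print(cs[i],round(u[0]),u[1].sum(),fit([s],[u[1]],bottle,p,(.01,.01)))
    u=[i for i in range(len(cs)) if b[i] and b[i][0]<30]
    if u: print("joint",fit([ss[i] for i in u],[b[i][1] for i in u],bottle,p,(.01,.01)))
    return ss
if __name__=="__main__":
    amber([float(v) for v in sys.argv[1:3]]); o=get_obs(); print(o["time"],o["tool_pos"],o["ee_rot"])
E
python3 chk.py .636 .237
```

```text
scene 4 583 (array([0.6367, 0.238 ]), np.float64(73.59858413017909))
top 1 474 (array([0.6351, 0.2367]), np.float64(48.476414169317025))
joint (array([0.6357, 0.237 ]), np.float64(123.55529902095711))
6.35 [0.6316 0.2635 0.0149] [-3.1404  0.5242  1.74  ]
```

Exactly as predicted. I'll continue.

Request:
apply_moves --pt "0 0 -0.022 0 -0.007 0 34" --pt "0 0 -0.052 0 -0.014 0 34" --pt "0 0 -0.088 0 -0.021 0 34" --pt "0 0 -0.124 -0.001 -0.028 0 34" --pt "0 0 -0.159 -0.001 -0.035 0 34"

```text
time: 6.85
tool_pos: [0.6305, 0.2287, 0.0151]
ee_rot: [-3.141, 0.523, 1.578]
wrist_force: [0.7, 0.9, -0.7]
width: 0.0319
finger_force: 0.7
```

Request:
apply_moves --pt "0 0 -0.029 -0.001 -0.006 0 34" --pt "0 0 -0.06 -0.002 -0.013 0 34" --pt "0 0 -0.092 -0.003 -0.02 0 34" --pt "0 0 -0.123 -0.005 -0.026 0 34" --pt "0 0 -0.152 -0.007 -0.033 0 34"

```text
time: 7.35
tool_pos: [0.6236, 0.1962, 0.0155]
ee_rot: [3.141, 0.523, 1.427]
wrist_force: [0.0, 1.2, 0.1]
width: 0.0319
finger_force: 0.6
```

Request:
apply_moves --pt "0 0 -0.027 -0.001 -0.007 0 34" --pt "0 0 -0.05 -0.004 -0.013 0 34" --pt "0 0 -0.069 -0.006 -0.02 0 34" --pt "0 0 -0.084 -0.008 -0.026 0 34" --pt "0 0 -0.1 -0.011 -0.033 0 34"

```text
time: 7.85
tool_pos: [0.6126, 0.1632, 0.0155]
ee_rot: [3.141, 0.523, 1.328]
wrist_force: [-0.4, 0.5, -1.0]
width: 0.0321
finger_force: 0.6
```

Request:
apply_moves --pt "0 0 -0.015 -0.003 -0.006 0 34" --pt "0 0 -0.029 -0.005 -0.013 0 34" --pt "0 0 -0.042 -0.008 -0.019 0 34" --pt "0 0 -0.053 -0.011 -0.025 0 34" --pt "0 0 -0.062 -0.015 -0.031 0 34"

```text
time: 8.35
tool_pos: [0.5976, 0.1321, 0.0155]
ee_rot: [3.141, 0.523, 1.266]
wrist_force: [1.5, 0.5, -0.5]
width: 0.0318
finger_force: 0.6
```

```bash
python3 chk.py .59 .106; python3 - <<'E'
from path import *
calls(.21,.007,5,( 0.5975 ,0.1325,-0.30356))
E
```

```text
scene 4 557 (array([0.5894, 0.1028]), np.float64(94.47974938526207))
top 0 403 (array([0.5886, 0.1052]), np.float64(36.81411796223071))
joint (array([0.5883, 0.1042]), np.float64(134.31352961707282))
8.55 [0.5975 0.1323 0.0157] [3.1415 0.5235 1.2669]
s=0.245 B=[  0.571   0.076 -17.509] [[0, 0, -0.006, -0.003, -0.006, 0], [0, 0, -0.01, -0.007, -0.012, 0], [0, 0, -0.01, -0.01, -0.018, 0], [0, 0, -0.008, -0.014, -0.024, 0], [0, 0, -0.002, -0.018, -0.03, 0]]
s=0.280 B=[  0.55    0.048 -14.177] [[0, 0, 0.008, -0.005, -0.005, 0], [0, 0, 0.018, -0.009, -0.011, 0], [0, 0, 0.031, -0.014, -0.017, 0], [0, 0, 0.044, -0.018, -0.022, 0], [0, 0, 0.058, -0.023, -0.028, 0]]
s=0.315 B=[ 0.53   0.018 -7.714] [[0, 0, 0.015, -0.004, -0.005, 0], [0, 0, 0.031, -0.008, -0.011, 0], [0, 0, 0.054, -0.013, -0.017, 0], [0, 0, 0.082, -0.018, -0.023, 0], [0, 0, 0.113, -0.023, -0.029, 0]]
s=0.350 B=[ 0.523 -0.015  0.182] [[0, 0, 0.031, -0.004, -0.006, 0], [0, 0, 0.06, -0.007, -0.012, 0], [0, 0, 0.085, -0.009, -0.019, 0], [0, 0, 0.111, -0.01, -0.026, 0], [0, 0, 0.138, -0.01, -0.033, 0]]
s=0.385 B=[ 0.524 -0.05   2.   ] [[0, 0, 0.021, -0.001, -0.007, 0], [0, 0, 0.031, -0.001, -0.014, 0], [0, 0, 0.031, -0.001, -0.021, 0], [0, 0, 0.031, -0.001, -0.028, 0], [0, 0, 0.031, -0.001, -0.035, 0]]
end [ 0.5225  -0.0225   0.03444] 0.42916730386378504
```

Request:
apply_moves --pt "0 0 -0.006 -0.003 -0.006 0 34" --pt "0 0 -0.01 -0.007 -0.012 0 34" --pt "0 0 -0.01 -0.01 -0.018 0 34" --pt "0 0 -0.008 -0.014 -0.024 0 34" --pt "0 0 -0.002 -0.018 -0.03 0 34"

```text
time: 9.05
tool_pos: [0.5794, 0.102, 0.0155]
ee_rot: [3.141, 0.523, 1.265]
wrist_force: [0.4, 0.0, 0.1]
width: 0.0318
finger_force: 0.7
```

Request:
apply_moves --pt "0 0 0.008 -0.005 -0.005 0 34" --pt "0 0 0.018 -0.009 -0.011 0 34" --pt "0 0 0.031 -0.014 -0.017 0 34" --pt "0 0 0.044 -0.018 -0.022 0 34" --pt "0 0 0.058 -0.023 -0.028 0 34"

```text
time: 9.55
tool_pos: [0.5564, 0.0743, 0.0156]
ee_rot: [3.141, 0.523, 1.324]
wrist_force: [0.3, 1.3, -1.5]
width: 0.0318
finger_force: 0.7
```

Request:
apply_moves --pt "0 0 0.015 -0.004 -0.005 0 34" --pt "0 0 0.031 -0.008 -0.011 0 34" --pt "0 0 0.054 -0.013 -0.017 0 34" --pt "0 0 0.082 -0.018 -0.023 0 34" --pt "0 0 0.113 -0.023 -0.029 0 34"

```text
time: 10.05
tool_pos: [0.5333, 0.0452, 0.0155]
ee_rot: [3.141, 0.523, 1.439]
wrist_force: [0.6, 0.8, -0.3]
width: 0.032
finger_force: 0.7
```

Request:
apply_moves --pt "0 0 0.031 -0.004 -0.006 0 34" --pt "0 0 0.06 -0.007 -0.012 0 34" --pt "0 0 0.085 -0.009 -0.019 0 34" --pt "0 0 0.111 -0.01 -0.026 0 34" --pt "0 0 0.138 -0.01 -0.033 0 34"

```text
time: 10.55
tool_pos: [0.5235, 0.012, 0.0154]
ee_rot: [-3.141, 0.523, 1.576]
wrist_force: [0.5, 1.6, -0.3]
width: 0.0316
finger_force: 0.7
```

```bash
python3 chk.py .523 -.015; python3 - <<'E'
from h import *
s=cam("top");c=proj(s,[.56,-.05,.03]).astype(int);a=s["pixels"][c[1]-50:c[1]+50,c[0]-65:c[0]+65]
t=cam("scene");d=proj(t,[.56,-.05,.05]).astype(int);b=t["pixels"][d[1]-50:d[1]+50,d[0]-65:d[0]+65]
cv2.imwrite("pics/mouth.png",cv2.cvtColor(cv2.resize(np.hstack([a,b]),(780,300)),cv2.COLOR_RGB2BGR))
E
```

```text
scene 4 555 (array([ 0.5235, -0.0164]), np.float64(98.51118743909677))
top 1 334 (array([ 0.5192, -0.0174]), np.float64(41.93549940305073))
joint (array([ 0.522 , -0.0167]), np.float64(143.84784106999265))
10.75 [0.5237 0.012  0.0156] [3.1413 0.5235 1.5735]
```

View pics/mouth.png

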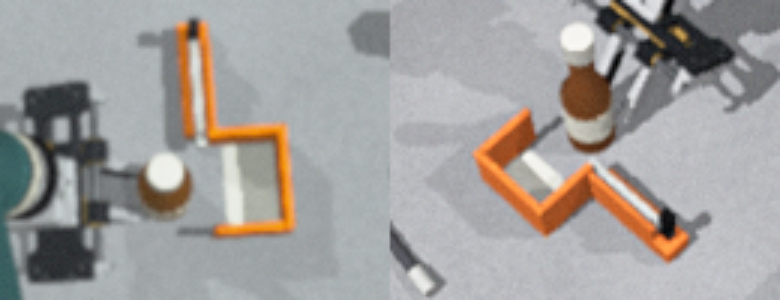

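The bottle stands upright and lined up with the mouth: the top half of the picture shows it at (163,185), between the bar end and the lower wall. I'll push it in.

Request:
apply_moves --pt "0 0 0.015 0 -0.007 0 34" --pt "0 0 0.03 0 -0.014 0 34" --pt "0 0 0.03 0 -0.021 0 34" --pt "0 0 0.03 0.001 -0.028 0 34" --pt "0 0 0.03 0.001 -0.035 0 34"

```text
time: 11.35
tool_pos: [0.5248, -0.0231, 0.0155]
ee_rot: [3.141, 0.523, 1.604]
wrist_force: [-0.4, 1.8, -0.5]
width: 0.0322
finger_force: 0.6
```

Request:
apply_moves --pt "0 0 0 0 -0.006 0 34" --pt "0 0 0 0 -0.012 0 34" --pt "0 0 0 0.001 -0.018 0 34" --pt "0 0 0 0.001 -0.024 0 34" --pt "0 0 0 0.001 -0.03 0 34"

```text
time: 11.85
tool_pos: [0.5258, -0.0529, 0.0155]
ee_rot: [3.141, 0.523, 1.604]
wrist_force: [-0.1, 1.1, -0.2]
width: 0.0318
finger_force: 0.6
```

```bash
python3 chk.py .524 -.081
```

```text
scene 3 564 (array([ 0.5286, -0.0817]), np.float64(95.82055210142781))
top 1 343 (array([ 0.526 , -0.0798]), np.float64(50.63395551144109))
joint (array([ 0.5243, -0.0802]), np.float64(148.7161448704616))
12.05 [ 0.5257 -0.0528  0.0156] [3.1415 0.5235 1.6038]
```

Request:
apply_moves --pt "0 0 0 0 -0.003 0 34" --pt "0 0 0 0 -0.006 0 34" --pt "0 0 0 0 -0.009 0 34" --pt "0 0 0 0 -0.011 0 34" --pt "0 0 0 0 -0.013 0 34"

```text
time: 12.55
tool_pos: [0.5258, -0.0655, 0.0155]
ee_rot: [3.141, 0.523, 1.604]
wrist_force: [0.9, 1.5, 0.2]
width: 0.0322
finger_force: 0.7
```

Request:
apply_moves --pt "0 0 0 0 -0.001 0 34" --pt "0 0 0 0 -0.0015 0 34" --pt "0 0 0 0 -0.002 0 34" --pt "0 0 0 0 -0.0025 0 34" --pt "0 0 0 0 -0.003 0 34"

```text
time: 13.05
tool_pos: [0.5258, -0.0683, 0.0155]
ee_rot: [3.141, 0.523, 1.604]
wrist_force: [0.0, 1.6, -0.1]
width: 0.0319
finger_force: 0.7
```

```bash
python3 chk.py .525 -.096
```

```text
scene 3 508 (array([ 0.5284, -0.0968]), np.float64(153.30960928510208))
top 1 341 (array([ 0.5244, -0.0945]), np.float64(58.136206873149234))
joint (array([ 0.5235, -0.0929]), np.float64(211.6728612490883))
13.25 [ 0.5257 -0.0684  0.0155] [3.1414 0.523  1.6043]
```

Request:
apply_moves --pt "0 0 0 0 -0.0005 0 34" --pt "0 0 0 0 -0.001 0 34" --pt "0 0 0 0 -0.0015 0 34" --pt "0 0 0 0 -0.002 0 34" --pt "0 0 0 0 -0.002 0 34"

```text
time: 13.75
tool_pos: [0.5257, -0.0705, 0.0155]
ee_rot: [3.141, 0.523, 1.604]
wrist_force: [-0.0, 1.7, 0.4]
width: 0.0321
finger_force: 0.6
```

Request:
apply_moves --pt "0 0 0 0 -0.0005 0 34" --pt "0 0 0 0 -0.001 0 34" --pt "0 0 0 0 -0.0015 0 34" --pt "0 0 0 0 -0.0015 0 34" --pt "0 0 0 0 -0.0015 0 34"

```text
time: 14.25
tool_pos: [0.5258, -0.072, 0.0155]
ee_rot: [3.141, 0.523, 1.604]
wrist_force: [0.1, 1.1, 0.6]
width: 0.0319
finger_force: 0.6
```

Request:
apply_moves --pt "0 0 0 0 -0.0005 0 34" --pt "0 0 0 0 -0.001 0 34" --pt "0 0 0 0 -0.0015 0 34" --pt "0 0 0 0 -0.0015 0 34" --pt "0 0 0 0 -0.0015 0 34"

```text
time: 14.75
tool_pos: [0.5258, -0.0734, 0.0155]
ee_rot: [3.141, 0.523, 1.604]
wrist_force: [-0.4, 1.9, 0.3]
width: 0.0321
finger_force: 0.6
```

```bash
python3 chk.py .525 -.1; python3 - <<'E'
from h import *
s=cam("top");c=proj(s,[.56,-.08,.03]).astype(int);a=s["pixels"][c[1]-50:c[1]+50,c[0]-65:c[0]+65]
t=cam("scene");d=proj(t,[.56,-.08,.05]).astype(int);b=t["pixels"][d[1]-50:d[1]+50,d[0]-65:d[0]+65]
cv2.imwrite("pics/in.png",cv2.cvtColor(cv2.resize(np.hstack([a,b]),(780,300),interpolation=cv2.INTER_CUBIC),cv2.COLOR_RGB2BGR))
E
```

```text
scene 5 481 (array([ 0.5294, -0.1017]), np.float64(180.70128204978076))
top 0 341 (array([ 0.5251, -0.0985]), np.float64(59.98383541770414))
joint (array([ 0.5242, -0.1005]), np.float64(242.1264292532181))
14.95 [ 0.5257 -0.0734  0.0155] [3.1415 0.523  1.6043]
```

View pics/in.png

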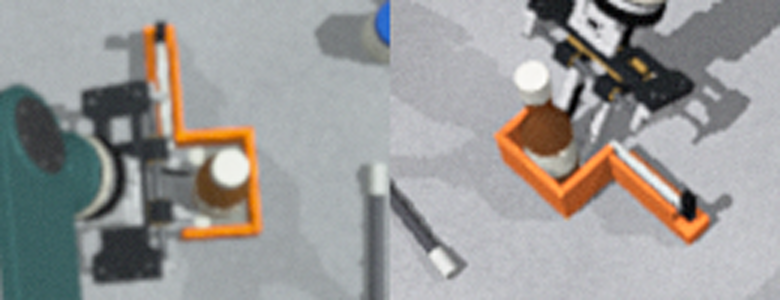

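Request:
apply_moves --pt "0 0 0 0 -0.0005 0 34" --pt "0 0 0 0 -0.001 0 34" --pt "0 0 0 0 -0.0015 0 34" --pt "0 0 0 0 -0.0015 0 34" --pt "0 0 0 0 -0.0015 0 34"

```text
time: 15.55
tool_pos: [0.5258, -0.0746, 0.0155]
ee_rot: [3.141, 0.522, 1.604]
wrist_force: [-0.8, 3.8, 1.4]
width: 0.0319
finger_force: 1.5
```

The force has risen, so the bottle is against the back wall. I'll retreat now.

Request:
apply_moves --pt "0 0 0 0 0.003 0 34" --pt "0 0 0 -0.001 0.015 0 34" --pt "0 0 0 -0.002 0.04 0 34" --pt "0 0 0 -0.003 0.065 0 34" --pt "0 0 0 -0.004 0.09 0 34"

```text
time: 16.05
tool_pos: [0.5214, 0.0161, 0.0155]
ee_rot: [-3.142, 0.524, 1.604]
wrist_force: [0.1, 0.6, -0.0]
width: 0.0321
finger_force: 0.0
```

Request:
apply_moves --pt "0 0 0 0 0.02 0.03 34" --pt "0 0 0 0 0.03 0.07 20" --pt "0 0 0 0 0.03 0.115 0" --pt "0 0 0 0 0.03 0.165 0" --pt "0 0 0 0 0.03 0.215 0"

```text
time: 16.55
tool_pos: [0.521, 0.0456, 0.2321]
ee_rot: [-3.141, 0.524, 1.605]
wrist_force: [0.8, 0.0, 0.2]
width: 0.0035
finger_force: 0.0
```

```bash
python3 - <<'E'
from plan import *
from fit2 import *
np.set_printoptions(precision=3,suppress=True)
o=get_obs(); r0=R.from_euler("xyz",o["ee_rot"]); v=(target(92,0)*r0.inv()).as_rotvec(); w=(target(-88,0)*r0.inv()).as_rotvec()
print(o["tool_pos"],o["joint_positions"],v,np.degrees(np.linalg.norm(v)),w)
ss=[cam("scene"),cam("top")]
print(pocketfit(ss[1:],(.530,-.1005,-1.54,.0155)))
from chk import amber; amber((.525,-.101))
E
```

```text
[0.521 0.046 0.232] [ 0.304  0.116  1.38  -0.514  1.771  0.197] [0.397 0.424 1.532] 93.87638430291561 [ 0.424 -0.397 -1.531]
(array([ 0.53 , -0.101, -1.542,  0.015]), np.float64(284.52825927734375))
scene 5 528 (array([ 0.525, -0.103]), np.float64(133.46882568169448))
top 0 348 (array([ 0.523, -0.098]), np.float64(51.97662564165113))
joint (array([ 0.524, -0.101]), np.float64(188.77060916404346))
```

Request:
apply_moves --pt "0.0305 0.0326 0.1178 0.02 -0.005 0.01 0" --pt "0.061 0.0652 0.2356 0.04 -0.01 0.01 0" --pt "0.0915 0.0978 0.3534 0.06 -0.02 0.01 0" --pt "0.122 0.1304 0.4712 0.08 -0.03 0.01 0" --pt "0.1525 0.163 0.589 0.1 -0.04 0.01 0"

```text
time: 17.35
tool_pos: [0.6212, 0.0049, 0.2372]
ee_rot: [-3.028, 0.322, 2.247]
wrist_force: [-0.1, 0.5, 0.0]
width: 0.0004
finger_force: 0.0
```

Request:
apply_moves --pt "0.0305 0.0326 0.1178 0.02 -0.01 0 0" --pt "0.061 0.0652 0.2356 0.04 -0.02 0 0" --pt "0.0915 0.0978 0.3534 0.06 -0.03 0 0" --pt "0.122 0.1304 0.4712 0.08 -0.04 0 0" --pt "0.1525 0.163 0.589 0.104 -0.056 0 0"

```text
time: 17.85
tool_pos: [0.7252, -0.0506, 0.2373]
ee_rot: [-3.065, 0.102, 2.831]
wrist_force: [0.7, 0.2, -0.4]
width: 0.0006
finger_force: 0.0
```

Request:
apply_moves --pt "0.0305 0.0326 0.1178 0 0 0 0" --pt "0.061 0.0652 0.2356 0 0 0 0" --pt "0.092 0.098 0.354 0 0 0 0" --pt "0.092 0.098 0.354 0 0 0 0" --pt "0.092 0.098 0.354 0 0 0 0"

```text
time: 18.35
tool_pos: [0.7253, -0.051, 0.2375]
ee_rot: [3.141, -0.005, -3.111]
wrist_force: [0.2, 0.9, 0.7]
width: 0.0005
finger_force: 0.0
```

```bash
python3 - <<'E'
from plan import *
from bench import *
np.set_printoptions(precision=3,suppress=True)
o=get_obs(); print(o["tool_pos"],o["joint_positions"],(target(92,0)*R.from_euler("xyz",o["ee_rot"]).inv()).as_rotvec(),o["time"])
E
```

```text
[ 0.725 -0.051  0.238] [-0.148  0.509  0.778  0.     1.86  -1.75 ] [-0.001 -0.005  0.004] 18.35
```

Next I descend to z ≈ 0.058 and push the tab towards −x.

Request:
apply_moves --pt "0 0 0 0 0 -0.04 0" --pt "0 0 0 0 0 -0.08 0" --pt "0 0 0 0 0 -0.12 0" --pt "0 0 0 0 0 -0.155 0" --pt "0 0 0 0 0 -0.18 0"

```text
time: 18.85
tool_pos: [0.7233, -0.0496, 0.0563]
ee_rot: [3.14, -0.006, -3.109]
wrist_force: [0.5, -0.1, -0.4]
width: 0.0005
finger_force: 0.0
```

Request:
apply_moves --pt "0 0 0 -0.008 0 0 0" --pt "0 0 0 -0.016 0 0 0" --pt "0 0 0 -0.024 0 0 0" --pt "0 0 0 -0.032 0 0 0" --pt "0 0 0 -0.04 -0.001 0 0"

```text
time: 19.35
tool_pos: [0.6867, -0.0517, 0.0632]
ee_rot: [3.141, 0.004, -3.108]
wrist_force: [0.9, 0.9, 1.1]
width: 0.0003
finger_force: 0.9
```

Request:
apply_moves --pt "0 0 0 -0.008 0 0 0" --pt "0 0 0 -0.016 0 0 0" --pt "0 0 0 -0.024 -0.001 0 0" --pt "0 0 0 -0.032 -0.001 0 0" --pt "0 0 0 -0.04 -0.001 0 0"

```text
time: 19.85
tool_pos: [0.6452, -0.0532, 0.0605]
ee_rot: [3.141, -0.001, -3.108]
wrist_force: [1.7, -1.4, 0.6]
width: 0.0
finger_force: 0.9
```

Request:
apply_moves --pt "0 0 0 -0.007 0 0 0" --pt "0 0 0 -0.014 0 0 0" --pt "0 0 0 -0.02 0 0 0" --pt "0 0 0 -0.025 -0.001 0 0" --pt "0 0 0 -0.03 -0.001 0 0"

```text
time: 20.35
tool_pos: [0.6152, -0.0535, 0.0602]
ee_rot: [3.14, -0.001, -3.108]
wrist_force: [1.3, 0.2, -0.1]
width: 0.0004
finger_force: 0.8
```

Request:
apply_moves --pt "0 0 0 -0.001 0 0 0" --pt "0 0 0 -0.002 0 0 0" --pt "0 0 0 -0.003 0 0 0" --pt "0 0 0 -0.004 0 0 0" --pt "0 0 0 -0.005 0 0 0"

```text
time: 20.85
tool_pos: [0.6111, -0.0537, 0.0603]
ee_rot: [3.141, -0.0, -3.108]
wrist_force: [4.0, 1.6, -3.2]
width: 0.0005
finger_force: 1.9
```

Request:
apply_moves --pt "0 0 0 -0.0005 0 0 0" --pt "0 0 0 -0.001 0 0 0" --pt "0 0 0 -0.0015 0 0 0" --pt "0 0 0 -0.002 0 0 0" --pt "0 0 0 -0.002 0 0 0"

```text
time: 21.35
tool_pos: [0.611, -0.0538, 0.0605]
ee_rot: [3.141, 0.004, -3.108]
wrist_force: [8.2, 0.9, -5.1]
width: 0.0004
finger_force: 4.0
```

The bar is at its stop: the tool no longer moves and the force has risen to 8 N. I'll back off and lift.

Request:
apply_moves --pt "0 0 0 0.006 0 0 0" --pt "0 0 0 0.02 0 0 0" --pt "0 0 0 0.04 0 0 0" --pt "0 0 0 0.06 0 0.02 0" --pt "0 0 0 0.06 0 0.06 0"

```text
time: 21.85
tool_pos: [0.6668, -0.0539, 0.1156]
ee_rot: [3.14, -0.012, -3.108]
wrist_force: [0.4, -0.3, 0.1]
width: 0.0004
finger_force: 0.0
```

Request:
apply_moves --pt "0 0 0 0 0 0.04 0" --pt "0 0 0 0 0 0.08 0" --pt "0 0 0 0 0 0.12 0" --pt "0 0 0 0 0 0.12 0" --pt "0 0 0 0 0 0.12 0"

```text
time: 22.35
tool_pos: [0.6688, -0.0543, 0.2421]
ee_rot: [-3.141, 0.001, -3.108]
wrist_force: [0.6, 0.0, 0.0]
width: 0.0006
finger_force: 0.0
```

```bash
python3 - <<'E'
from fit2 import *
from chk import amber
ss=amber((.525,-.101)); print(pocketfit(ss,(.530,-.101,-1.54,.093)))
s,t=ss[1],ss[0];c=proj(s,[.56,-.08,.03]).astype(int);a=s["pixels"][c[1]-50:c[1]+50,c[0]-65:c[0]+65]
d=proj(t,[.56,-.08,.05]).astype(int);b=t["pixels"][d[1]-50:d[1]+50,d[0]-65:d[0]+65]
cv2.imwrite("pics/end.png",cv2.cvtColor(cv2.resize(np.hstack([a,b]),(780,300),interpolation=cv2.INTER_CUBIC),cv2.COLOR_RGB2BGR))
E
```

```text
scene 5 486 (array([ 0.5251, -0.1015]), np.float64(175.54026640396404))
top 5 89 (array([ 0.507 , -0.1038]), np.float64(305.19095040420825))
joint (array([ 0.5214, -0.099 ]), np.float64(487.3005835898085))
(array([ 0.5289, -0.0995, -1.5422,  0.0962]), np.float64(1114.766357421875))
```

View pics/end.png

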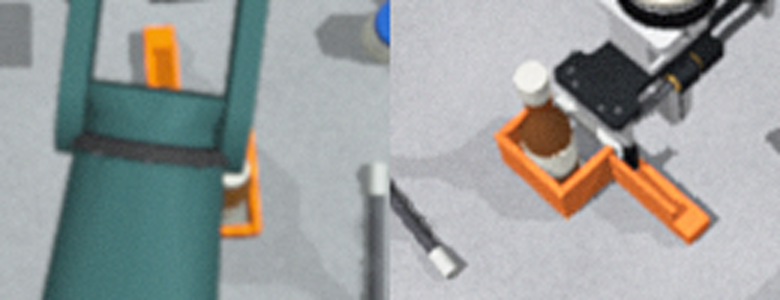

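The picture shows the bottle upright against the back, (545,130) in the right half. The bar is across with its tab at the shelf's inner end (628,155), and the arm is clear. Handing in.

```bash
python3 -c "
from bench import *
print(close_job())"
```

```text
the job is handed in; nothing more can be done
None
```

The job is handed in, though no verdict came back: the amber bottle stands upright against the pocket's back, the bar is across at its stop, and the arm kept clear of everything else.

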